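# Fetch the round dessert tub from the sliding-lid case

### The arm

A 6-joint arm with a two-finger parallel gripper is mounted at the origin on the work surface. World frame = base frame: x ahead of the robot, y to its left, z up, the work surface at z = 0. Lengths are in mm, angles in rad, forces in N, time in s.
With the tool pointing down it reaches from about 325 to 850 mm from the base axis. Payload 4.4 kg.
Tool frame: the origin (TCP) lies between the finger pads; the fingertips stand manip.tip_extent ahead of it and the grasp point (between the pads) lies 8 mm behind it (manip.tip_extent is the distance from the TCP to the fingertips, in mm); z points along the fingers, y is the line along which they close (so a half turn about z gives the same grasp; the last joint's range is limited). The gripper opens to 94 mm and grips with 3 to 60 N. Pads are 16 mm wide; open, the fingers measure 119 mm over their backs; the gripper's body (75 mm by 177 mm) begins 78 mm behind the grasp point.
Start: joints at [0.974, 0.207, 1.542, -0, 1.393, -0.15], TCP at [248.456, 518.552, 216.447] pointing down, gripper open.
Joint ranges: [-2.73, 2.73], [-0.86, 2.22], [0.23, 2.46], [-1.11, 4.25], [0.08, 2.63], [-2.82, 2.82]. Speed limits (rad/s): [2.79, 2.79, 3.14, 3.14, 3.14, 3.14].

### API

Orientations are given as a rotation vector (axis times angle).
In Python, from station import telemetry, optics, manip, finder gives the robot as it stands.
- The arm moves only by the tool move_arm, never from a script. Its argument "increments" is text: rows parted by semicolons, each of 7 numbers parted by spaces: the shift along the tool's x, y, z in m, then the turn, a rotation vector about the tool's x, y, z in degrees, then the opening in per cent of the stroke, from 0 (shut) to 100 (fully open). A call has 1 to 5 rows; each row is the pose to reach, as a shift and turn from the pose commanded when the call began, along the tool's axes at that moment; what a row does not reach only later rows make up. A row lasts 1/8 s, in which the tool goes at most 62.5 mm and 10.7 degrees, less where a joint would pass 70% of its speed; a pose out of reach is approached as far as the arm can. A call with a gripper value outside its range is refused whole. The fingers move at their own pace and stop on an object; "squeeze" is the grip in N (left out, the last holds). Time passes only in rows, so rows that repeat a pose let the fingers close. It gives the time, the measured TCP pose, the force, the opening and the grip force at its end, in the units of the state.
- telemetry.observe(): the state, without advancing time (a new reading comes with each control period).
- optics.grab_frame(name): name is "side" or "top" or "wrist"; returns the picture (400x640x3 uint8, blue, green, red); there is no depth.
- optics.camera_info(name): a dict with "intrinsics" (3x3 intrinsics, pixels), "cam_to_world" (4x4, takes a point from camera to world coordinates); the wrist camera has in their place "tool_from_camera" (4x4, takes a point from camera to tool coordinates, whose origin is the TCP and whose axes are the flange's). Camera axes: x right, y up, looking along -z (the intrinsics and any distortion apply to the point x, -y, -z); pixel columns grow to the right and rows downward; lengths in mm; the calibration is good to about 2 mm. The wrist camera is an equidistant fisheye: a pixel r from the principal point sees the ray r / f radians off the axis. A picture is of the moment at which its call begins: read the wrist's pose just before it. camera_info takes no time and is no camera call.
- manip.close_job(): hands the job in; it is judged then, once.
Trained networks look in the newest picture that a camera, given by its name, has taken for a name from the list of things; names that differ only in an ending like _2 or _b are one class to them, and where a whole thing is asked for, a point or a joint stands for the part that bears it (a point fixed in the world has none). Each returns a list of dicts, best first, with "conf" (0 to 1); they miss things now and then, are a little off and sometimes report something else, mostly with a low value. They report only what shows in the picture. A call takes as long as a camera call.
- finder.regions_of(camera, name): "mask" (400x640 bool, what is visible of it) and "location" ([row, column] in pixels, amid what is visible of it).
- finder.tip_of(camera, name): "location" ([row, column] in pixels: a listed point, or the origin of a listed thing).
The state is a dict: "time_s": time; "joints": joint angles; "qvel": joint speeds; "joint_torque": joint torques, N m; "ee_pos": TCP position; "eef_rot": TCP orientation; "ft_force": force on the tool from outside, world axes, zero at the start; "ft_torque": the same for the moment, N m; "width": finger opening in mm; "finger_force": force on a finger pad.
Only numpy, scipy, OpenCV 4.12 (cv2) and the standard library are available. Lean on these libraries where they do the work, as an engineer would, in place of code of your own. Each camera call takes 0.05 s, during which the arm holds its last target. There are 200 camera calls.

### The job

The white dessert case has two clear sliding lids on top, one running under the other. Take the lid over the round dessert tub by its grip, slide it all the way past the other lid, then lift the tub out and set it down upright, without dropping it, on the dark baking tray. Leave the other lid shut and the square carton where it stands.

Things in the scene. Friction and masses are not known exactly. Their poses are not given: they have to be found in the camera images.
- case: White open-topped case fixed to the worktop, 230 (x) x 380 (y) x 118 mm high, walls and floor 8 mm. Origin: centre of its underside; y runs along it to its left end. A partition at y = 0 (top at 88 mm) parts the left (+y) and right compartments, each 214 x 179 mm. Tub and carton stand one in each, centred 88 to 132 mm from the partition and within 22 mm of x = 0.
- lid_left (a joint): Left lid (lower track): clear pane 210 x 190 x 6 mm in a dark metal frame, top 104 mm above the worktop; shut it covers the left compartment. Value: metres slid towards the case's right end (-y), 0 shut, 0.145 fully open at its stop. Starts 0 to 10 mm open, slides with 2 N friction, stays where left. Fully open it uncovers the outer 145 mm of its compartment.
- lid_right (a joint): Right lid (on the upper track): the same, mirrored, top face 115 mm above the worktop; shut it covers the right compartment. Value = metres slid towards the left end (the case's +y), 0 shut, 0.145 fully open.
- lid_left_pull (a point): Middle of the top edge of the left lid's grip: an upright dark metal fin 70 mm long (along the case's x), 14 mm thick (along its y), near the lid's outer end, 17 mm from the end wall when shut. Top edge 146 mm above the worktop; its top 28 mm stand clear above the rim and both lids. Moves with the lid.
- lid_right_pull (a point): The same point of the right lid's grip, an equal fin with its top edge also 146 mm above the worktop; moves with the lid.
- tub: Round dessert tub, a closed straight cylinder 56 mm in diameter and 80 mm high, dark cake below, white cream above, grey cap; 130 to 230 g. Stands in one of the compartments. Origin: centre of its underside, z up.
- carton: Square brown cardboard carton with a pale paper band, 60 x 60 x 72 mm, standing in the other compartment. Origin: centre of its underside.
- tray: Dark baking tray fixed to the worktop left of the case, 200 (x) x 190 (y) x 12 mm high, rim walls 5 mm thick, empty; its inner floor is 5 mm above the worktop. Origin: centre of its underside.

How it is judged (in metres and radians):
On the way:
1. the lid over the tub is slid open by more than 120 mm of its 145 mm while the tub still stands in the case (((y of carton in the frame of case below 0 m and value of joint lid_left above 0.12 m) or (y of carton in the frame of case above 0 m and value of joint lid_right above 0.12 m)) and z of tub in the frame of case below 0.03 m and horizontal distance between tub and case below 0.2 m), for 0.2 s.
At the end, for the whole second after the job is handed in: The tub stands upright (within 10 degrees) and at rest on the tray's floor, inside its rim (centre within 70 mm of the tray's middle both ways); the other lid is open by no more than 30 mm; the carton is within 20 mm of where it started. The lid over the tub's compartment may stay open (x of tub in the frame of tray between -0.07 and 0.07 m and y of tub in the frame of tray between -0.07 and 0.07 m and z of tub in the frame of tray between -0.003 and 0.012 m and angle between tub's own z axis and vertical below 0.17 rad and linear speed of tub below 0.02 m/s and not ((y of carton in the frame of case below 0 m and value of joint lid_right above 0.03 m) or (y of carton in the frame of case above 0 m and value of joint lid_left above 0.03 m)) and distance of carton from where it was at the start of the episode below 0.02 m); the robot touches nothing.
It fails at once if the other lid, over the carton, is slid more than 30 mm open ((y of carton in the frame of case below 0 m and value of joint lid_right above 0.03 m) or (y of carton in the frame of case above 0 m and value of joint lid_left above 0.03 m)).
It fails at once if the carton is shifted by more than 20 mm (distance of carton from where it was at the start of the episode above 0.02 m).
It fails at once if the tub is dropped or thrown (faster than 0.8 m/s with no finger on it) (linear speed of tub above 0.8 m/s and contact force between the fingers and tub below 0.05 N).
It also fails if it takes over 58 s, if anything falls off the work surface, if the arm or the gripper's body presses on something with over 40 N, if the wrist force passes 120 N, or if a joint passes its speed limit or range.

## Working session

There is one attempt and no reset: what is moved stays moved. The work goes in short steps, Python scripts to look and compute and a tool call to move; the robot and the scene stay as the last step left them, time stands still between calls to the robot, and variables do not carry over. Pictures are saved under pics/ and viewed, at most 10 in all, crops included, and the job is handed in when it is done.

Besides the shell and the picture viewer there is one more tool, called as name(argument=value, ...) on one line, values as JSON. move_arm: Moves the arm, as the interface text tells. Its arguments: {"type":"object","properties":{"increments":{"type":"string"},"squeeze":{"type":"number"}},"required":["increments"]}

```bash
mkdir -p pics
cat > h.py <<'E'
import numpy as np, cv2
from scipy.spatial.transform import Rotation as R
from station import telemetry, optics, manip, finder
def ray(cam,px):
    i=optics.camera_info(cam); K=np.array(i["intrinsics"]); T=np.array(i["cam_to_world"])
    r,c=px; d=np.linalg.inv(K)@[c,r,1]; d=np.array([d[0],-d[1],-d[2]])
    return T[:3,3],T[:3,:3]@d
def atz(cam,px,z):
    o,d=ray(cam,px); return o+d*(z-o[2])/d[2]
E
python3 - <<'E'
from h import *
s=telemetry.observe(); print(s, manip.tip_extent)
ims=[optics.grab_frame(c) for c in("top","side")]
cv2.imwrite("pics/a.png",np.vstack([cv2.resize(i,(480,300)) for i in ims])); 
print(optics.camera_info("top"))
Z=dict(case=0,lid_left_pull=146,lid_right_pull=146,tub=8,carton=8,tray=0)
for c in("top","side"):
  for n in Z:
    for d in finder.tip_of(c,n)[:2]: print(c,n,round(d["conf"],2),np.round(d["location"],1),np.round(atz(c,d["location"],Z[n]),1))
E
```

```text
{'time_s': 0.0, 'joints': array([ 9.73518134e-01,  2.07414999e-01,  1.54290397e+00,  4.93750147e-06,
        1.39349823e+00, -1.50507369e-01]), 'qvel': array([ 0.00037121, -0.00089364,  0.0003443 ,  0.00044224, -0.00010132,
       -0.00011564]), 'joint_torque': array([-2.38902276e-04, -3.70883596e+01, -2.81421089e+01,  6.98746461e-02,
        3.63368355e-02, -1.63197292e-04]), 'ee_pos': array([248.01108499, 517.91874787, 215.31732942]), 'eef_rot': array([-0.69578384, -3.06273503,  0.00324926]), 'ft_force': array([-0.24100544,  0.73774863,  0.06832622]), 'ft_torque': array([-0.04479229,  0.01254519, -0.05169262]), 'finger_force': 0.0, 'width': 94.28641348313509} 11.0
{'intrinsics': array([[402.2886667 ,   0.        , 317.9015564 ],
       [  0.        , 402.2886667 , 196.70914475],
       [  0.        ,   0.        ,   1.        ]]), 'cam_to_world': array([[ 1.80367885e-02,  9.97233150e-01, -7.21160073e-02,
         4.83598283e+02],
       [-9.99825234e-01,  1.76348845e-02, -6.20590100e-03,
        -1.30734845e+01],
       [-4.91697274e-03,  7.22153384e-02,  9.97376944e-01,
         1.05511691e+03],
       [ 0.00000000e+00,  0.00000000e+00,  0.00000000e+00,
         1.00000000e+00]])}
top case 0.62 [212.5 358.8] [ 520.3 -114.4    0. ]
top lid_left_pull 0.85 [210.6 297.7] [517.   37.7 146. ]
top lid_right_pull 0.88 [215.4 439.6] [ 511.9 -282.6  146. ]
top tray 0.74 [226.3 191.1] [476.3 324.2   0. ]
side case 0.85 [220.1 279.8] [ 511.6 -121.     0. ]
side lid_left_pull 0.62 [190.2 342.9] [528.5  37.4 146. ]
side lid_right_pull 0.56 [152.1 209.5] [ 505.  -292.2  146. ]
side tub 0.56 [222.8 277.2] [ 530.6 -118.4    8. ]
side tray 0.87 [260.7 471.5] [482.3 319.2   0. ]
```

View pics/a.png

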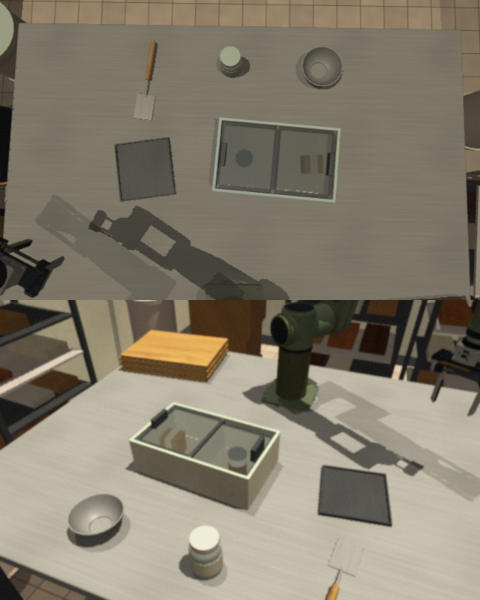

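Run:
```python
from h import *
for c in("top","side"):
  i=optics.grab_frame(c)
  for n in ("tub","carton","lid_left","lid_right","lid_left_pull","lid_right_pull"):
    for d in finder.regions_of(c,n)[:2]:
      m=np.argwhere(d["mask"]); r=cv2.minAreaRect(m[:,::-1].astype(np.float32)); print(c,n,round(d["conf"],2),np.round(d["location"]),len(m),m.min(0),m.max(0),r)
  cv2.imwrite(f"pics/{c}2.png",cv2.resize(i[120:290,170:490],None,fx=2.5,fy=2.5))
```

```text
top lid_left 0.79 [207. 324.] 6310 [162 287] [255 366] ((326.767333984375, 208.82672119140625), (72.33920288085938, 88.85681915283203), 5.710593223571777)
top lid_right 0.78 [220. 406.] 7393 [168 360] [264 448] ((404.14752197265625, 215.87704467773438), (82.84021759033203, 90.4452133178711), 5.19442892074585)
top lid_left_pull 0.95 [212. 329.] 6518 [162 287] [256 367] ((327.17401123046875, 208.44021606445312), (74.01720428466797, 90.08082580566406), 5.000644207000732)
top lid_right_pull 0.69 [213. 402.] 7394 [168 360] [264 447] ((404.30242919921875, 215.74908447265625), (83.08316040039062, 90.26146697998047), 5.314545154571533)
side lid_left 0.65 [197. 313.] 4374 [164 259] [234 363] ((311.3095397949219, 196.09347534179688), (90.01863098144531, 63.22077941894531), 18.853158950805664)
side lid_right 0.94 [174. 238.] 5011 [141 181] [211 299] ((240.14234924316406, 173.04449462890625), (106.3648681640625, 64.18878173828125), 17.35402488708496)
side lid_left_pull 0.8 [198. 312.] 4423 [163 257] [234 363] ((310.2772521972656, 196.14840698242188), (92.12396240234375, 62.86808776855469), 18.034286499023438)
side lid_right_pull 0.57 [174. 241.] 5029 [141 181] [211 300] ((240.1188201904297, 174.34881591796875), (107.98786163330078, 63.53334426879883), 15.780752182006836)
```

The tub, a grey disc near (324,209) in the full top frame, is in the left compartment. The carton is on the right, and the tray is on the left at about (193,225).

View pics/top2.png

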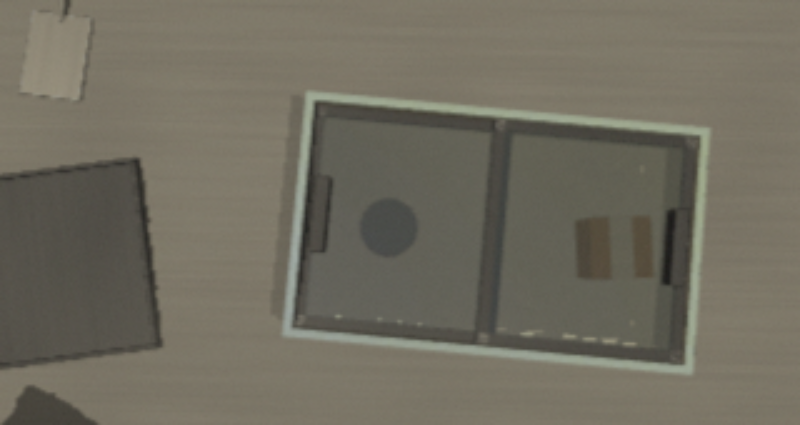

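Run:
```python
from h import *
f=lambda x,y,z: atz("top",((y)/2.5+120,(x)/2.5+170),z)
c=[f(*p,118) for p in((312,93),(709,128),(691,373),(284,335))]; print(np.round(c,1))
C=sum(c)/4; ey=(c[0]-c[1]+c[3]-c[2]); ey/=np.linalg.norm(ey); yaw=np.arctan2(-ey[0],ey[1]); print("case",C,"yaw",np.degrees(yaw))
Rz=R.from_euler('z',yaw).as_matrix()
tub=f(388,227,88); print("tub",tub,(tub-C)@Rz)
pull=f(320,213,146); print("pull",pull,(pull-C)@Rz)
for v in(0,.005,.145): print(v,C+Rz@[0,190-8-17-v*1000,28])
t=[f(*p,12) for p in((140,159),(160,347))];e=t[0]-t[1]; print("tray edge",t, np.degrees(np.arctan2(-e[1],e[0])))
s=telemetry.observe(); M=R.from_rotvec(s["eef_rot"]).as_matrix(); print(M)
```

```text
[[ 643.6   48.8  118. ]
 [ 616.9 -324.   118. ]
 [ 389.3 -306.   118. ]
 [ 417.1   69.7  118. ]]
case [ 516.72679481 -127.88173598  118.        ] yaw -4.16728635207646
tub [519.87830747 -25.21174984  88.        ] [ -4.31771987 102.62755664 -30.        ]
pull [529.2751956   37.26449533 146.        ] [  0.514253   165.62148297  28.        ]
0 [528.71713983  36.6820256  146.        ]
0.005 [528.35379604  31.69524495 146.        ]
0.145 [ 518.18016997 -107.93461336  146.        ]
tray edge [array([589.06629992, 233.76007489,  12.        ]), array([395.01052353, 206.43012187,  12.        ])] -8.016558501237776
[[-9.01834321e-01  4.32082002e-01 -3.36528631e-05]
 [ 4.32082003e-01  9.01834321e-01 -6.73348052e-06]
 [ 2.74398912e-05 -2.06132803e-05 -9.99999999e-01]]
```

```bash
cat >> h.py <<'E'
def go(x,y,z,ang):
    "ang: world heading of tool y (deg), tool pointing down; prints increments"
    s=telemetry.observe(); M=R.from_rotvec(s["eef_rot"]); a=np.radians(ang)
    ty=np.array([np.cos(a),np.sin(a),0]); tz=np.array([0,0,-1.]); T=R.from_matrix(np.c_[np.cross(ty,tz),ty,tz])
    print("t",round(s["time_s"],2),"pos",np.round(s["ee_pos"],1),"j",np.round(s["joints"],2),"w",round(s["width"],1),"F",np.round(s["ft_force"],1))
    print(np.round(M.inv().apply(np.array([x,y,z])-s["ee_pos"])/1000,4),np.round(np.degrees((M.inv()*T).as_rotvec()),2))
E
python3 -c "
from h import *
go(529,37,200,85.8)"
```

```text
t 1.4 pos [248.5 518.6 216.4] j [ 0.97  0.21  1.54  0.    1.39 -0.15] w 93.9 F [-0.1 -0.1  0.3]
[-0.4611 -0.3131  0.0164] [ -0.   -0.  -21.4]
```

move_arm(increments="-0.461 -0.313 0.016 0 0 -21.4 100;-0.461 -0.313 0.016 0 0 -21.4 100;-0.461 -0.313 0.016 0 0 -21.4 100;-0.461 -0.313 0.016 0 0 -21.4 100;-0.461 -0.313 0.016 0 0 -21.4 100")

```text
time_s: 2.02
ee_pos: [402.2, 255.0, 208.1]
eef_rot: [0.114, 3.138, 0.001]
ft_force: [0.8, 0.4, 0.1]
width: 94.2
finger_force: 0.0
```

```bash
python3 -c "
from h import *
go(529,37,200,85.8)"
```

```text
t 2.02 pos [402.2 255.  208.1] j [ 0.38  0.    1.79  0.    1.35 -1.11] w 94.2 F [0.8 0.4 0.1]
[-0.1423 -0.2082  0.0081] [0.03 0.06 0.02]
```

move_arm(increments="-0.142 -0.208 0.008 0 0 0 100;-0.142 -0.208 0.008 0 0 0 100;-0.142 -0.208 0.008 0 0 0 100;-0.142 -0.208 0.008 0 0 0 100;-0.142 -0.208 0.008 0 0 0 100")

```text
time_s: 2.65
ee_pos: [529.5, 35.0, 199.8]
eef_rot: [0.125, 3.138, -0.001]
ft_force: [-0.2, 1.9, -0.8]
width: 94.1
finger_force: 0.0
```

```bash
python3 -c "
from h import *
go(529,37,134,85.8)
i=optics.grab_frame('wrist'); cv2.imwrite('pics/w1.png',i)
print(finder.tip_of('wrist','lid_left_pull')[:1],finder.tip_of('wrist','tub')[:1], optics.camera_info('wrist'))
s=telemetry.observe();print(s['ee_pos'],s['eef_rot'])"
```

```text
t 2.65 pos [529.5  35.  199.8] j [-0.1   0.13  1.67 -0.    1.34 -1.59] w 94.1 F [-0.2  1.9 -0.8]
[0.0007 0.002  0.0658] [-0.04  0.04 -0.35]
[{'location': [222.5, 324.4], 'conf': 0.9}] [] {'intrinsics': array([[309.70691629,   0.        , 321.55952243],
       [  0.        , 309.70691629, 203.79103661],
       [  0.        ,   0.        ,   1.        ]]), 'tool_from_camera': array([[-3.81320133e-04,  9.68659002e-01,  2.48394027e-01,
         7.24149584e+01],
       [ 9.99999879e-01,  2.92256539e-04,  3.95432857e-04,
        -6.82994594e-01],
       [ 3.10444817e-04,  2.48394148e-01, -9.68658996e-01,
        -1.68668751e+02],
       [ 0.00000000e+00,  0.00000000e+00,  0.00000000e+00,
         1.00000000e+00]])}
[527.34148345  39.25279218 199.61042802] [-1.15313731e-01 -3.13864320e+00 -9.05829979e-04]
```

View pics/w1.png

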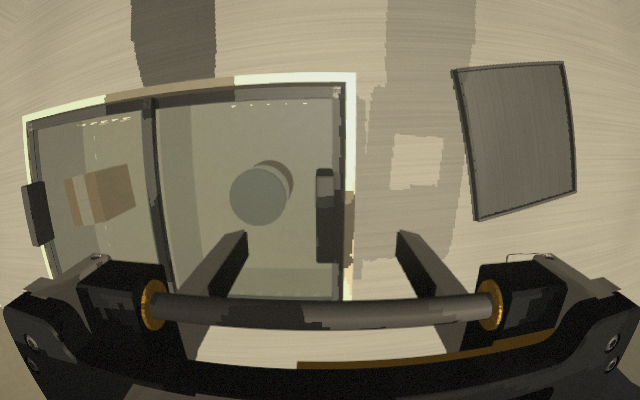

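The fin's top edge is at col ~325, rows 170–262, between the fingers. The tub cap is at (row 197, col 258).

```bash
cat >> h.py <<'E'
def watz(px,z,s=None):
    s=s or telemetry.observe(); i=optics.camera_info('wrist'); K=np.array(i['intrinsics']); T=np.array(i['tool_from_camera'])
    u=np.array([px[1]-K[0,2],px[0]-K[1,2]]); r=np.linalg.norm(u); th=r/K[0,0]
    d=np.r_[np.sin(th)*u/r,np.cos(th)]*[1,-1,-1]; M=R.from_rotvec(s['eef_rot'])
    o=M.apply(T[:3,3])+s['ee_pos']; d=M.apply(T[:3,:3]@d); return np.round(o+d*(z-o[2])/d[2],1)
E
python3 -c "
from h import *
for p,z in (((222.5,324.4),146),((217,326),146),((197,258),88),((70,454),12),((62,563),12),((191,576),12),((220,475),12)): print(p,watz(p,z))
go(529,37,134,85.8)"
```

```text
(222.5, 324.4) [526.5  40.7 146. ]
(217, 326) [522.3  42.2 146. ]
(197, 258) [515.6 -20.7  88. ]
(70, 454) [391.6 208.8  12. ]
(62, 563) [362.3 397.9  12. ]
(191, 576) [554.6 428.   12. ]
(220, 475) [582.9 236.9  12. ]
t 2.8 pos [527.3  39.3 199.6] j [-0.09  0.12  1.67  0.    1.35 -1.59] w 93.8 F [ 0.7 -0.3 -0.5]
[-0.0019 -0.0022  0.0656] [ 0.03 -0.05 -0.01]
```

move_arm(increments="0 0 0.04 0 0 0 60;0 0 0.065 0 0 0 40;0 0 0.065 0 0 0 25;0 0 0.065 0 0 0 25;0 0 0.065 0 0 0 0", squeeze=20)

```text
time_s: 3.42
ee_pos: [528.9, 39.2, 136.6]
eef_rot: [0.114, 3.136, -0.0]
ft_force: [0.3, -0.1, -0.1]
width: 47.5
finger_force: 0.0
```

move_arm(increments="0 0 0 0 0 0 0;0 0 0 0 0 0 0;0 0 0 0 0 0 0")

```text
time_s: 3.8
ee_pos: [527.9, 38.7, 135.0]
eef_rot: [0.115, 3.139, 0.0]
ft_force: [0.5, -0.2, -0.3]
width: 17.3
finger_force: 0.0
```

move_arm(increments="0 0 0 0 0 0 0;0 0 0 0 0 0 0")

```text
time_s: 4.05
ee_pos: [527.8, 37.6, 134.9]
eef_rot: [-0.115, -3.139, 0.003]
ft_force: [-1.2, -5.8, 1.1]
width: 13.9
finger_force: 20.0
```

```bash
python3 -c "
from h import *
s=telemetry.observe(); d=-145*np.array([.0727,.9974]); go(s['ee_pos'][0]+d[0],s['ee_pos'][1]+d[1],s['ee_pos'][2],85.8); print(s['finger_force'])"
```

```text
t 4.05 pos [527.8  37.6 134.9] j [-0.09  0.19  1.74 -0.    1.21 -1.59] w 13.9 F [-1.2 -5.8  1.1]
[-1.00e-04 -1.45e-01  3.00e-04] [-0.11 -0.   -0.01]
19.999490082263947
```

move_arm(increments="0 -0.02 0 0 0 0 0;0 -0.05 0 0 0 0 0;0 -0.08 0 0 0 0 0;0 -0.11 0 0 0 0 0;0 -0.13 0 0 0 0 0")

```text
time_s: 4.68
ee_pos: [518.2, -90.8, 134.9]
eef_rot: [-0.116, -3.139, -0.004]
ft_force: [-0.4, 2.4, 3.1]
width: 14.0
finger_force: 20.0
```

move_arm(increments="0 -0.012 0 0 0 0 0;0 -0.012 0 0 0 0 0;0 -0.012 0 0 0 0 0;0 -0.012 0 0 0 0 0")

```text
time_s: 5.18
ee_pos: [517.3, -102.7, 134.9]
eef_rot: [-0.114, -3.139, 0.001]
ft_force: [-2.8, -2.3, 4.8]
width: 14.0
finger_force: 20.0
```

```bash
python3 -c "
from h import *
go(517,-105,134,85.8)"
```

```text
t 5.17 pos [ 517.3 -102.7  134.9] j [-0.36  0.19  1.74 -0.    1.21 -1.86] w 14.0 F [-2.8 -2.3  4.8]
[ 0.0001 -0.0023  0.0009] [-0.04 -0.02  0.04]
```

move_arm(increments="0 -0.003 0 0 0 0 0;0 -0.003 0 0 0 0 0;0 -0.003 0 0 0 0 30;0 -0.003 0 0 0 0 30;0 -0.003 0 0 0 0 30")

```text
time_s: 5.8
ee_pos: [517.3, -105.8, 134.5]
eef_rot: [0.115, 3.139, 0.0]
ft_force: [0.1, -1.1, -0.6]
width: 28.2
finger_force: 0.0
```

move_arm(increments="0 -0.002 -0.04 0 0 0 30;0 0 -0.09 0 0 0 100;0 0 -0.09 0 0 0 100;0 0 -0.09 0 0 0 100;0 0 -0.09 0 0 0 100")

```text
time_s: 6.42
ee_pos: [516.0, -105.4, 222.8]
eef_rot: [-0.115, -3.136, -0.002]
ft_force: [-0.3, -0.7, -0.6]
width: 64.8
finger_force: 0.0
```

```bash
python3 -c "
from h import *
go(518,-24,200,-4.2)
i=optics.grab_frame('wrist'); s=telemetry.observe(); cv2.imwrite('pics/w2.png',i)
for n in('tub','lid_left_pull'):
  for d in finder.tip_of('wrist',n)[:1]: print(n,d,watz(d['location'],8 if n=='tub' else 146,s))
for d in finder.regions_of('wrist','tub')[:1]: print(d['conf'],d['location'],watz(d['location'],60,s))"
```

```text
t 6.42 pos [ 516.  -105.4  222.8] j [-0.37  0.1   1.65  0.    1.4  -1.86] w 64.8 F [-0.3 -0.7 -0.6]
[0.0039 0.0813 0.0229] [-0.11 -0.2  89.99]
tub {'location': [180.2, 381.1], 'conf': 0.94} [515.9 -30.1   8. ]
lid_left_pull {'location': [217.6, 323.9], 'conf': 0.74} [ 518.3 -104.3  146. ]
0.55 [187.7, 390.5] [515.3 -29.3  60. ]
```

View pics/w2.png

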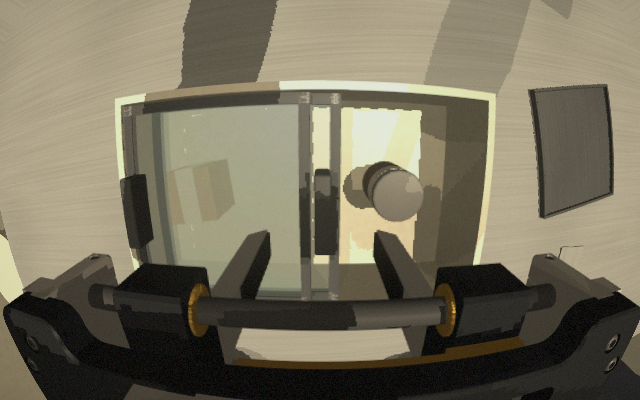

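The left lid is fully back (fin at col 323), the right lid is still shut, and the tub cap is exposed at (row 196, col 400).

```bash
python3 -c "
from h import *
print(watz((196,400),88))
go(518,-25,215,-4.2)"
```

```text
[519.5 -25.5  88. ]
t 6.62 pos [ 516.6 -105.6  223.6] j [-0.37  0.1   1.65  0.    1.4  -1.86] w 80.7 F [-0.6  0.1  0.6]
[0.0045 0.0805 0.0087] [-7.0e-02 -1.2e-01  9.0e+01]
```

move_arm(increments="0.003 0.08 0.01 0 0 90 100;0.003 0.08 0.01 0 0 90 100;0.003 0.08 0.01 0 0 90 100;0.003 0.08 0.01 0 0 90 100;0.003 0.08 0.01 0 0 90 100")

```text
time_s: 7.25
ee_pos: [519.8, -25.6, 214.3]
eef_rot: [-1.505, -2.757, 0.0]
ft_force: [0.1, -0.6, 0.2]
width: 93.9
finger_force: 0.0
```

```bash
python3 -c "
from h import *
go(518,-25,215,-4.2)"
```

```text
t 7.25 pos [519.8 -25.6 214.3] j [-0.22  0.09  1.68 -0.    1.37 -0.79] w 93.9 F [ 0.1 -0.6  0.2]
[ 0.0015 -0.0012 -0.0007] [-5.000e-02 -2.000e-02  3.695e+01]
```

move_arm(increments="0 0 0 0 0 37 100;0 0 0 0 0 37 100;0 0 0 0 0 37 100;0 0 0 0 0 37 100;0 0 0 0 0 37 100")

```text
time_s: 7.88
ee_pos: [519.8, -25.8, 214.3]
eef_rot: [-2.294, -2.145, 0.001]
ft_force: [1.0, 0.4, 0.2]
width: 94.1
finger_force: 0.0
```

```bash
python3 -c "
from h import *
i=optics.grab_frame('wrist'); s=telemetry.observe(); cv2.imwrite('pics/w3.png',i)
for d in finder.tip_of('wrist','tub')[:1]: print(d,watz(d['location'],8,s))
go(519,-26,66,-4.2)"
```

```text
{'location': [180.2, 321.2], 'conf': 0.68} [519.1 -20.8   8. ]
t 7.97 pos [519.9 -25.8 214.5] j [-0.22  0.09  1.68 -0.    1.37 -0.15] w 94.0 F [-0.3 -0.  -0.3]
[-0.0003 -0.0008  0.1485] [-0.03 -0.    0.36]
```

View pics/w3.png

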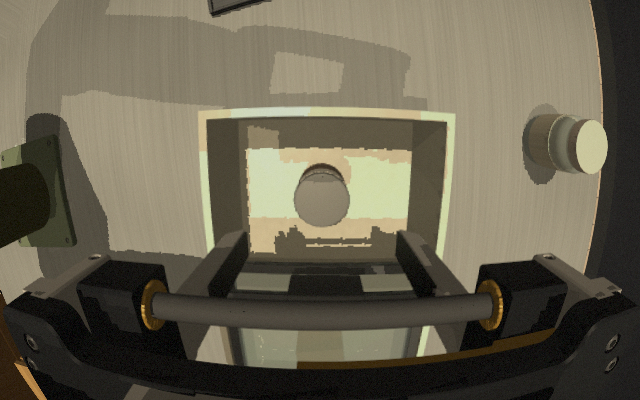

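move_arm(increments="0 0 0.04 0 0 0 100;0 0 0.08 0 0 0 100;0 0 0.11 0 0 0 100;0 0 0.135 0 0 0 100;0 0 0.149 0 0 0 100", squeeze=20)

```text
time_s: 8.6
ee_pos: [519.1, -25.7, 64.3]
eef_rot: [-2.294, -2.144, 0.002]
ft_force: [0.3, -0.1, 0.2]
width: 94.0
finger_force: 0.0
```

move_arm(increments="0 0 0 0 0 0 55;0 0 0 0 0 0 40;0 0 0 0 0 0 40;0 0 0 0 0 0 40;0 0 0 0 0 0 40")

```text
time_s: 9.22
ee_pos: [520.3, -25.9, 66.6]
eef_rot: [2.296, 2.144, 0.0]
ft_force: [-0.7, -0.2, 3.6]
width: 55.7
finger_force: 20.0
```

move_arm(increments="0 0 -0.015 0 0 0 40;0 0 -0.04 0 0 0 40;0 0 -0.07 0 0 0 40;0 0 -0.1 0 0 0 40;0 0 -0.13 0 0 0 40", squeeze=25)

```text
time_s: 9.85
ee_pos: [519.9, -25.7, 197.3]
eef_rot: [2.296, 2.144, 0.0]
ft_force: [-0.7, -0.4, -1.4]
width: 55.3
finger_force: 25.0
```

move_arm(increments="0 0 -0.01 0 0 0 40;0 0 -0.02 0 0 0 40;0 0 -0.02 0 0 0 40")

```text
time_s: 10.22
ee_pos: [520.0, -25.8, 215.7]
eef_rot: [-2.296, -2.144, 0.0]
ft_force: [0.0, -0.2, -2.4]
width: 55.8
finger_force: 25.0
```

```bash
python3 -c "
from h import *
go(477,316,205,-4.2)
i=optics.grab_frame('side'); cv2.imwrite('pics/s3.png',i)"
```

```text
t 10.22 pos [520.  -25.8 215.7] j [-0.22  0.09  1.67  0.    1.38 -0.15] w 55.8 F [ 0.  -0.2 -2.4]
[ 0.3381 -0.0663  0.0107] [-0.   -0.    0.28]
```

View pics/s3.png

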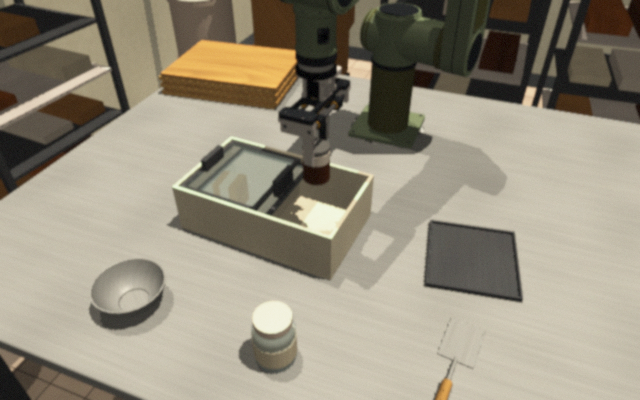

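The tub hangs upright in the fingers above the open compartment, at about (317,172). The carton and the right lid haven't moved. Next I carry the tub over to the tray.

move_arm(increments="0.03 -0.006 0 0 0 0 40;0.07 -0.014 0 0 0 0 40;0.115 -0.023 0 0 0 0 40;0.16 -0.031 0 0 0 0 40;0.205 -0.04 0 0 0 0 40")

```text
time_s: 10.9
ee_pos: [493.1, 182.6, 214.3]
eef_rot: [-2.295, -2.143, 0.003]
ft_force: [0.5, 0.2, -1.4]
width: 55.6
finger_force: 25.0
```

move_arm(increments="0.045 -0.009 0 0 0 0 40;0.085 -0.017 0 0 0 0 40;0.115 -0.022 0 0 0 0 40;0.13 -0.025 0 0 0 0 40;0.133 -0.026 0 0 0 0 40")

```text
time_s: 11.52
ee_pos: [476.8, 316.0, 214.8]
eef_rot: [-2.295, -2.145, 0.003]
ft_force: [-0.2, 0.6, -2.7]
width: 55.7
finger_force: 25.0
```

```bash
python3 -c "
from h import *
go(477,316,64,-4.2)"
```

```text
t 11.53 pos [476.8 316.  214.8] j [ 0.43  0.2   1.55 -0.    1.39  0.5 ] w 55.7 F [-0.2  0.6 -2.7]
[0.0003 0.0004 0.1508] [-0.08  0.08  0.34]
```

move_arm(increments="0 0 0.03 0 0 0 40;0 0 0.07 0 0 0 40;0 0 0.105 0 0 0 40;0 0 0.13 0 0 0 40;0 0 0.143 0 0 0 40")

```text
time_s: 12.15
ee_pos: [476.5, 314.1, 70.9]
eef_rot: [-2.297, -2.142, 0.005]
ft_force: [0.4, 0.6, -2.1]
width: 55.9
finger_force: 25.0
```

move_arm(increments="0 0 0.002 0 0 0 40;0 0 0.004 0 0 0 40;0 0 0.006 0 0 0 40;0 0 0.008 0 0 0 40")

```text
time_s: 12.65
ee_pos: [477.9, 316.2, 65.5]
eef_rot: [2.296, 2.144, 0.002]
ft_force: [-0.8, -0.9, -1.2]
width: 55.6
finger_force: 25.0
```

move_arm(increments="0 0 0.001 0 0 0 40;0 0 0.002 0 0 0 40;0 0 0.002 0 0 0 40")

```text
time_s: 13.02
ee_pos: [477.4, 316.0, 63.6]
eef_rot: [2.296, 2.144, 0.0]
ft_force: [-2.2, -0.2, 4.7]
width: 55.4
finger_force: 25.0
```

Contact is made, with the force at +4.7 N. I release and lift away.

move_arm(increments="0 0 0 0 0 0 65;0 0 0 0 0 0 90;0 0 0 0 0 0 95;0 0 0 0 0 0 95;0 0 0 0 0 0 95")

```text
time_s: 13.65
ee_pos: [477.3, 315.9, 62.7]
eef_rot: [2.296, 2.144, -0.0]
ft_force: [-0.5, -0.2, 0.2]
width: 89.2
finger_force: 0.0
```

move_arm(increments="0 0 -0.03 0 0 0 95;0 0 -0.07 0 0 0 95;0 0 -0.12 0 0 0 95;0 0 -0.16 0 0 0 95;0 0 -0.16 0 0 0 95")

```text
time_s: 14.28
ee_pos: [479.9, 317.2, 227.4]
eef_rot: [2.294, 2.142, 0.014]
ft_force: [-0.6, 0.4, -0.1]
width: 89.0
finger_force: 0.0
```

```bash
python3 -c "
from h import *
i=optics.grab_frame('side'); cv2.imwrite('pics/s4.png',i)
i=optics.grab_frame('wrist'); s=telemetry.observe()
for d in finder.tip_of('side','tub')[:1]: print(d,atz('side',d['location'],5))
for d in finder.tip_of('wrist','tub')[:1]: print(d,watz(d['location'],5,s))"
```

```text
{'location': [260.6, 469.2], 'conf': 0.75} [489.11060893 314.33185717   5.        ]
{'location': [184.1, 316.8], 'conf': 0.62} [470.3 314.1   5. ]
```

View pics/s4.png

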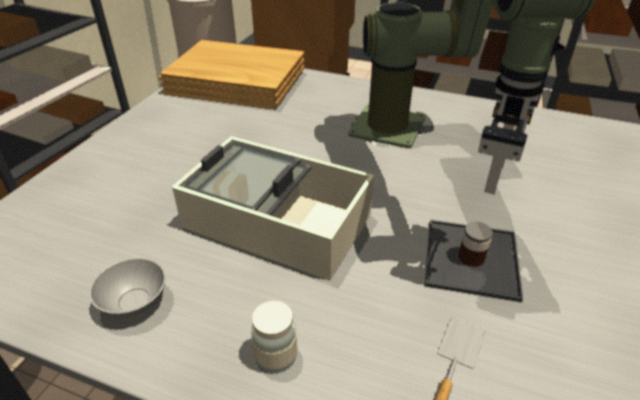

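The tub stands upright in the middle of the tray at about (474,247), the gripper is clear, and the right lid is shut.

```bash
python3 -c "
from h import *
print(manip.close_job())"
```

```text
the job is handed in; nothing more can be done
None
```

I slid the left lid open past the right one and set the tub upright near the middle of the baking tray, with the right lid still shut and the carton untouched; the job is handed in, but no verdict came back.

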